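# Put the charged cell back in the bedside reading lamp

### The arm

A 7-joint arm with a two-finger parallel gripper is mounted at the origin on the work surface. World frame = base frame: x ahead of the robot, y to its left, z up, the work surface at z = 0. Lengths are in mm, angles in rad, forces in N, time in s.
With the tool pointing down it reaches from about 400 to 875 mm from the base axis. Payload 4.4 kg.
Tool frame: the origin (TCP) lies at the very end of the fingers, on their centre line; the grasp point (between the pads) lies 19 mm behind it; z points along the fingers, y is the line along which they close (so a half turn about z gives the same grasp; the last joint's range is limited). The gripper opens to 85 mm and grips with 20 to 120 N. Pads are 22 mm wide; open, the fingers measure 114 mm over their backs; the gripper's body (76 mm by 85 mm) begins 54 mm behind the grasp point. The pads swing forward as they close: fully open they stand 13 mm farther back than shut.
Start: joints at [1.123, 0.628, 0.038, 1.517, -0.027, 0.996, -0.02], TCP at [242.214, -603.2, 197.413] pointing down, gripper open.
Joint ranges: [-3.06, 3.06], [-0.37, 2.12], [-1.25, 1.32], [0.18, 2.47], [-1.1, 4.24], [0.23, 1.98], [-2.94, 2.94]. Speed limits (rad/s): [2.57, 2.57, 3.14, 3.14, 3.14, 3.14, 3.14].

### API

Orientations are given as [roll, pitch, yaw] about the fixed x, y, z axes, in that order (R = Rz(yaw) Ry(pitch) Rx(roll)).
In Python, from cell import ctrl gives the robot as it stands.
- The arm moves only by the tool step_arm, never from a script. Its argument "series" is a list that holds one entry, the list of rows, each a list of 7 numbers: the turn, a rotation vector about the tool's x, y, z as a fraction of full scale, then the shift along the tool's x, y, z as a fraction of full scale, then the closure, from 0 (fully open) to 1 (shut). In form: [[[ax, ay, az, tx, ty, tz, gripper], ...]]. A call has 1 to 12 rows; each row shifts and turns the commanded pose from where the row before left it, along the tool's axes as they then stand; what a row does not reach is not made up. Full scale, the value 1, is 150 mm for a shift and 45 degrees for a turn. A row lasts 1/10 s, in which the tool goes at most 50 mm and 8.59 degrees, less where a joint would pass 70% of its speed; a pose out of reach is approached as far as the arm can. A call with a number of a shift or a turn outside -1 to 1 is refused whole. A call with a gripper value outside its range is refused whole. The fingers move at their own pace and stop on an object; the grip force is fixed at half the most. Time passes only in rows, so rows that do not move let the fingers close. It gives the time, the measured TCP pose, the force, the opening and the grip force at its end, in the units of the state.
- ctrl.read_state(): the state, without advancing time (a new reading comes with each control period).
- ctrl.get_image(name): name is "scene" or "top" or "wrist"; returns a dict with "img" (480x640x3 uint8, red, green, blue), "fx", "fy", "cx", "cy" (pixels), "dist" ([k1, k2, p1, p2, k3] as OpenCV has them; the pictures are not rectified), "R" (3x3) and "t" (3): a world point X has camera coordinates R X + t. Camera axes: x right, y down, z forward; pixel columns grow to the right and rows downward; lengths in mm; the calibration is good to about 2 mm. A picture is of the moment at which its call begins. There is no depth.
- ctrl.finish_job(): hands the job in; it is judged then, once.
Trained networks look in a picture, given as the dict that the camera call returned (one of the last four; its "shot" number tells which), for a name from the list of things; names that differ only in an ending like _2 or _b are one class to them, and where a whole thing is asked for, a point or a joint stands for the part that bears it (a point fixed in the world has none). Each returns a list of dicts, best first, with "score" (0 to 1); they miss things now and then, are a little off and sometimes report something else, mostly with a low value. They report only what shows in the picture. A call takes as long as a camera call. They do not tell look-alikes from the thing itself.
- ctrl.recognise(picture, thing): "centre" ([column, row] in pixels, amid what is visible of it).
The state is a dict: "clock": time; "qpos": joint angles; "qd": joint speeds; "tau": joint torques, N m; "eef_pos": TCP position; "tool_rot": TCP orientation; "force": force on the tool from outside, world axes, zero at the start; "torque": the same for the moment, N m; "width": finger opening in mm; "gripper_force": force on a finger pad.
Only numpy, scipy, OpenCV 4.12 (cv2) and the standard library are available. Lean on these libraries where they do the work, as an engineer would, in place of code of your own. Each camera call takes 0.05 s, during which the arm holds its last target. There are 200 camera calls.

### The job

Take the grey cell from the pebble dish and load it in the folded reading lamp: push its flat end against the coil spring contact, then drop the nub end in behind the fixed contact, so that the cell lies level and fully home in its rests, and let go. Go gently: the spring needs only a light push, so do not force it or press hard on the lamp. Leave everything else on the stool where it is.

Things in the scene. Friction and masses are not known exactly. Their poses are not given: they have to be found in the camera images.
- cell_mid (a point): centre of the loose rechargeable cell: plain grey cylinder, 21 mm in diameter, 70 mm long over all, 50 to 90 g, lying level. Its x axis runs along the cell from the flat end (-35 mm) to the nub end (+35 mm); y and z may be rolled any way about x. At the start it lies in the dish, axis 17.5 mm above the stool top.
- cell_nub (a point): middle of the cell's nub end, on its axis; the nub is a metal stud 8 mm in diameter that stands out 2 mm; the other end is flat.
- dish: white ceramic pebble dish, fixed, 121 mm across, rim 9.5 mm and floor 7 mm high; origin under its middle. The cell lies along its x axis between two pairs of ribs, 4 mm high, at 16 to 36 mm either way along x; the middle is free for fingers.
- lamp: folded aluminium reading lamp, fixed: slab 170 (x) x 80 (y) x 18 mm, origin under its middle, its folded arm and head flat along the +y side (to 84 mm out, 18 mm high at most). On top is the battery bay, a black carrier 106 mm long running along x.
- bay (a point): middle of the bay, 36 mm above the stool top, over the slab's middle; x runs from spring to fixed contact, z up. The carrier with all in it may stand up to 13 mm either way along x from the bay, spring_mid and wall_mid points: this is not measured, see or feel it; it stays put in use. A seated cell's axis lies along x at this height, its middle at the carrier's middle.
- spring_mid (a point): nominal centre of the spring contact's face: disc 12 mm in diameter facing +x, 30.5 mm before the bay's middle when free. The coil pushes with 0.9 N when free and 0.9 N more per mm, and is solid after 8.5 mm (8.5 N). The free gap to the wall is 65.5 mm for a 70 mm cell. The spring block 17.5 mm behind the disc's face rises 7 mm above the axis.
- wall_mid (a point): nominal point on the axis on the inner face (facing -x) of the fixed contact, an end wall 30 mm wide, 6 mm thick, top 5 mm above this point. Between wall and spring two V rests with 45 degree sides, 19 to 33 mm either way from the carrier's middle, edges 3 mm below the axis, carry the cell; between the rests it is open at the sides for fingers, floor 14 mm below the axis.
- case: black plastic hearing-aid travel case with a button clasp, 62 x 92 x 33 mm; a bystander, origin under its middle
- wheel: clear round battery wheel, 50 mm across, 10 mm high; a bystander, origin under its middle
- cup: stainless cup, 72 mm across, 80 mm high; a bystander, origin under its middle
- pills: small amber jar, 38 mm across, 55 mm high; a bystander, origin under its middle
- glasses: grey spectacle case, 58 x 150 x 34 mm; a bystander, origin under its middle
- clock: white bedside clock, 45 x 85 x 50 mm; a bystander, origin under its middle
- tin: flat round aluminium tin, 64 mm across, 24 mm high; a bystander, origin under its middle
Mind the look-alikes: they are no part of the job. Of the things shaped like the part that bears cell_mid, the grey one is meant.

How it is judged:
By the outcome, as a careful person would: the job done as asked, in the order asked, and still so for the second after the job is handed in, with the robot touching nothing.
It also fails if it takes over 61 s, if anything falls off the work surface, if the arm or the gripper's body presses on something with over 40 N, if the wrist force passes 120 N, or if a joint passes its speed limit or range.

## Working session

There is one attempt and no reset: what is moved stays moved. The work goes in short steps, Python scripts to look and compute and a tool call to move; the robot and the scene stay as the last step left them, time stands still between calls to the robot, and variables do not carry over. Pictures are saved under pics/ and viewed, at most 10 in all, crops included, and the job is handed in when it is done.

Besides the shell and the picture viewer there is one more tool, called by a JSON object that holds its "name" and its "arguments". step_arm: Moves the arm, as the interface text tells. Shift numbers are shares of 150 mm and turn numbers shares of 45 degrees, none past 1 either way. Its arguments: {"type":"object","properties":{"series":{"type":"array","items":{"type":"array","items":{"type":"array","items":{"type":"number","minimum":-1,"maximum":1}}}}},"required":["series"]}

```bash
mkdir -p pics; cat > h.py <<'E'
import numpy as np, cv2
from cell import ctrl
def P(p): return np.array([[p['fx'],0,p['cx']],[0,p['fy'],p['cy']],[0,0,1.]])
def proj(p,X):
    X=np.atleast_2d(np.array(X,float)); r,_=cv2.Rodrigues(np.array(p['R'],float))
    return cv2.projectPoints(X,r,np.array(p['t'],float),P(p),np.array(p['dist'],float))[0][:,0]
def ray(p,uv):
    n=cv2.undistortPoints(np.array([[uv]],float),P(p),np.array(p['dist'],float))[0,0]
    R=np.array(p['R']);t=np.array(p['t']); return -R.T@t, R.T@np.array([n[0],n[1],1])
def atz(p,uv,z):
    o,d=ray(p,uv); return o+d*(z-o[2])/d[2]
def tri(obs):
    A=np.zeros((3,3));b=np.zeros(3);
    for p,uv in obs:
        o,d=ray(p,uv);d=d/np.linalg.norm(d);M=np.eye(3)-np.outer(d,d);A+=M;b+=M@o
    return np.linalg.solve(A,b)
def save(p,n): cv2.imwrite('pics/'+n+'.png',p['img'][:,:,::-1])
E
python3 - <<'E'
from h import *
s=ctrl.read_state();print(s['eef_pos'],s['tool_rot'],s['force'],s['width'],s['clock'])
for c in('top','scene'):
    p=ctrl.get_image(c);save(p,c)
    for n in('cell_mid','cell_nub','dish','lamp','bay','spring_mid','wall_mid'):
        print(c,n,[(np.round(d['centre']),round(d['score'],2),np.round(atz(p,d['centre'],{'cell_mid':17.5,'cell_nub':17.5,'dish':7,'lamp':18}.get(n,36)))) for d in ctrl.recognise(p,n)[:4]])
E
```

```text
[ 241.94739669 -602.53891391  196.48881093] [-3.13967537e+00  1.27297479e-05  3.81795115e-01] [-0.32749789 -0.20118589 -0.00852834] 85.34919230337285 0.0
top cell_mid [(array([389., 250.]), 0.84, array([ 529., -163.,   18.])), (array([384., 180.]), 0.58, array([ 658., -157.,   18.])), (array([167., 124.]), 0.15, array([767., 245.,  18.]))]
top cell_nub [(array([388., 175.]), 0.85, array([ 666., -164.,   18.]))]
top dish [(array([382., 246.]), 0.69, array([ 537., -150.,    7.])), (array([225., 252.]), 0.62, array([529., 137.,   7.]))]
top lamp [(array([231., 247.]), 0.56, array([536., 124.,  18.]))]
top bay [(array([228., 254.]), 0.77, array([522., 127.,  36.])), (array([224., 358.]), 0.57, array([343., 130.,  36.]))]
top spring_mid [(array([226., 251.]), 0.75, array([527., 130.,  36.]))]
top wall_mid [(array([225., 248.]), 0.67, array([532., 131.,  36.]))]
scene cell_mid [(array([214., 305.]), 0.89, array([ 667., -158.,   18.])), (array([226., 239.]), 0.77, array([ 529., -163.,   18.]))]
scene cell_nub [(array([212., 306.]), 0.9, array([ 668., -160.,   18.]))]
scene dish [(array([231., 248.]), 0.71, array([ 540., -152.,    7.]))]
scene lamp [(array([391., 255.]), 0.95, array([544., 132.,  18.]))]
scene bay [(array([392., 256.]), 0.78, array([561., 131.,  36.]))]
scene spring_mid [(array([386., 255.]), 0.59, array([559., 121.,  36.]))]
scene wall_mid [(array([392., 258.]), 0.9, array([564., 131.,  36.]))]
```

View pics/top.png

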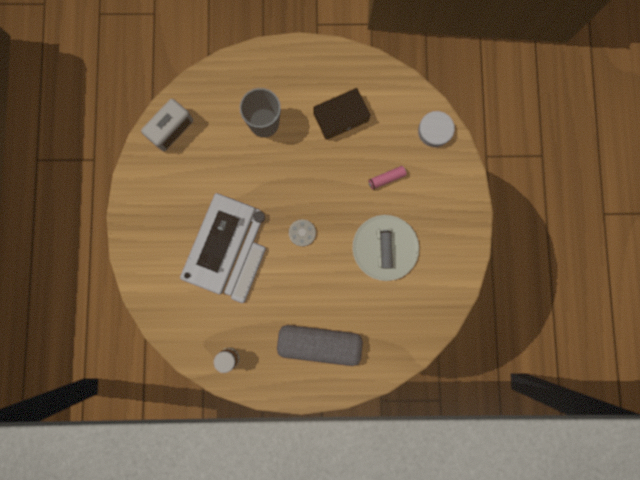

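View pics/scene.png

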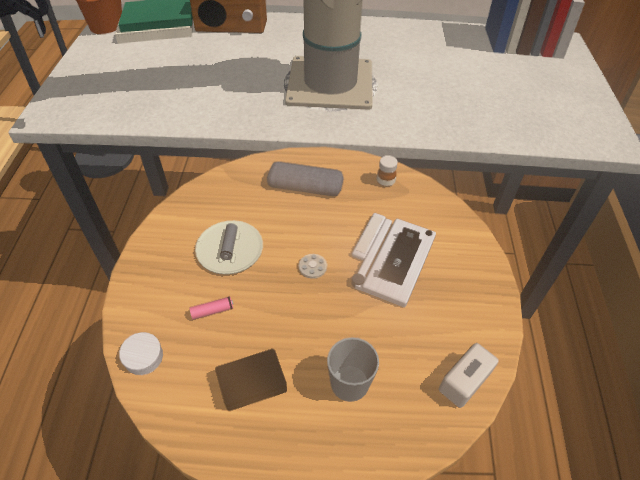

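Cell: top (387,249), grey, in the dish, along image vertical. Lamp: top (220,244), bay running diagonally; a pink look-alike is at (388,177). I'll bring the wrist camera over the dish.

```bash
cat >> h.py <<'E'
from scipy.spatial.transform import Rotation as Ro
def tool():
    s=ctrl.read_state(); return s, Ro.from_euler('xyz',s['tool_rot']).as_matrix()
def plan(goal,yaw=None):
    "per-call totals in tool-axes fractions (shift first, with constant orientation), and turn about z"
    s,R=tool(); d=R.T@(np.array(goal)-s['eef_pos'])
    if yaw is not None:
        Rg=Ro.from_euler('xyz',[np.pi,0,yaw]).as_matrix(); rv=Ro.from_matrix(R.T@Rg).as_rotvec()
        print('turn frac',np.round(rv/(np.pi/4),4),'shift after turn',np.round(Rg.T@(np.array(goal)-s['eef_pos'])/150,4))
    print('shift mm',np.round(d,2),'frac',np.round(d/150,4),'rows>=',np.linalg.norm(d)/50)
E
python3 - <<'E'
from h import *
p=ctrl.get_image('wrist');s,R=tool()
Rc=np.array(p['R']);c=-Rc.T@np.array(p['t'])
print('cam in tool',R.T@(c-s['eef_pos']),'\n',np.round(R.T@Rc.T,3))
t=np.load if 0 else None
tp=ctrl.get_image('top');sc=ctrl.get_image('scene')
# cell: grey segment ends in top
for n,p,uvs in(('top',tp,[(387,231),(387,268)]),('lampTop',tp,[(229,211),(205,270)])):
    for uv in uvs: print(n,np.round(atz(p,uv,17.5 if n=='top' else 36)))
plan([560,-165,260])
E
```

```text
cam in tool [  65.28862772    0.6906247  -177.20461538] 
 [[-0.    -0.966 -0.258]
 [ 1.    -0.    -0.001]
 [ 0.001 -0.258  0.966]]
top [ 563. -159.   18.]
top [ 496. -157.   18.]
lampTop [599. 125.  36.]
lampTop [494. 166.  36.]
shift mm [ 458.18 -288.23  -62.59] frac [ 3.0545 -1.9215 -0.4172] rows>= 10.898040093018624
```

{"name": "step_arm", "arguments": {"series": [[[0,0,0,0.262,-0.185,0.022,0],[0,0,0,0.262,-0.185,0.022,0],[0,0,0,0.262,-0.185,0.022,0],[0,0,0,0.262,-0.185,0.022,0],[0,0,0,0.262,-0.185,0.022,0],[0,0,0,0.262,-0.185,0.022,0],[0,0,0,0.262,-0.185,0.022,0],[0,0,0,0.262,-0.185,0.022,0],[0,0,0,0.262,-0.185,0.022,0],[0,0,0,0.262,-0.185,0.022,0],[0,0,0,0.262,-0.185,0.022,0]]]}}

```text
clock: 2.05
eef_pos: [530.7, -157.2, 161.3]
tool_rot: [3.141, -0.001, 0.382]
force: [0.4, 0.3, -0.2]
width: 85.2
gripper_force: 0.0
```

{"name": "step_arm", "arguments": {"series": [[[0,0,0.162,0,0,0,0],[0,0,0.162,0,0,0,0],[0,0,0.162,0,0,0,0],[0,0,0,0,0,0,0],[0,0,0,0,0,0,0]]]}}

```text
clock: 2.55
eef_pos: [529.8, -158.8, 161.2]
tool_rot: [3.141, -0.0, 0.003]
force: [-0.6, 0.5, 0.3]
width: 85.5
gripper_force: 0.0
```

```bash
python3 - <<'E'
from h import *
s=ctrl.read_state();print(s['eef_pos'],s['tool_rot'],s['qpos'],s['clock'])
p=ctrl.get_image('wrist');save(p,'w1')
for n in('cell_mid','cell_nub','dish'):
        print(n,[(np.round(d['centre']),round(d['score'],2),np.round(atz(p,d['centre'],17.5))) for d in ctrl.recognise(p,n)[:4]])
import pickle;pickle.dump(p,open('w1.pkl','wb'))
E
```

```text
[ 529.77834093 -158.79118487  161.21049666] [ 3.14142956e+00 -2.01256771e-04  3.26436294e-03] [ 0.14653811  0.53781741  0.14085535  1.83401434 -0.10265273  0.77652963
 -1.22647684] 2.55
cell_mid [(array([324.,  38.]), 0.88, array([ 665., -162.,   18.])), (array([318., 215.]), 0.87, array([ 531., -157.,   18.])), (array([302., 201.]), 0.33, array([ 543., -145.,   18.]))]
cell_nub [(array([316., 215.]), 0.63, array([ 531., -156.,   18.])), (array([329.,  40.]), 0.59, array([ 664., -166.,   18.]))]
dish [(array([330., 203.]), 0.96, array([ 542., -167.,   18.]))]
```

View pics/w1.png

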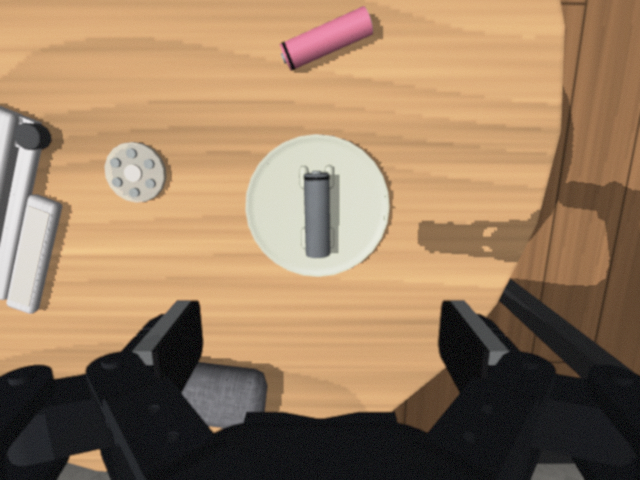

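The cell in the dish is at (317,172)–(317,257). Its dark-ringed nub end is at the top, so the nub points to world +x. Next, the lamp.

{"name": "step_arm", "arguments": {"series": [[[0,0,0,0.028,-0.29,0,0],[0,0,0,0.028,-0.29,0,0],[0,0,0,0.028,-0.29,0,0],[0,0,0,0.028,-0.29,0,0],[0,0,0,0.028,-0.29,0,0],[0,0,0,0.028,-0.29,0,0],[0,0,0,0.028,-0.29,0,0],[0,0,0,0,0,0,0],[0,0,0,0,0,0,0]]]}}

```text
clock: 3.65
eef_pos: [558.8, 146.8, 160.9]
tool_rot: [3.142, 0.0, 0.004]
force: [-0.7, -1.1, 0.1]
width: 85.8
gripper_force: 0.0
```

```bash
python3 - <<'E'
from h import *
import pickle
p=ctrl.get_image('wrist')
for n in('lamp','bay','spring_mid','wall_mid'):
        print(n,[(np.round(d['centre']),round(d['score'],2),np.round(atz(p,d['centre'],36))) for d in ctrl.recognise(p,n)[:4]])
pickle.dump(p,open('w2.pkl','wb'))
i=p['img'][60:360,130:530];cv2.imwrite('pics/w2.png',cv2.resize(i[:,:,::-1],(800,600),interpolation=cv2.INTER_CUBIC))
s=ctrl.read_state();print(s['eef_pos'])
E
```

```text
lamp [(array([333., 238.]), 0.98, array([546., 136.,  36.]))]
bay [(array([338., 234.]), 0.8, array([549., 133.,  36.]))]
spring_mid [(array([332., 234.]), 0.95, array([549., 137.,  36.]))]
wall_mid []
[559.19184688 143.71205435 161.2234986 ]
```

View pics/w2.png

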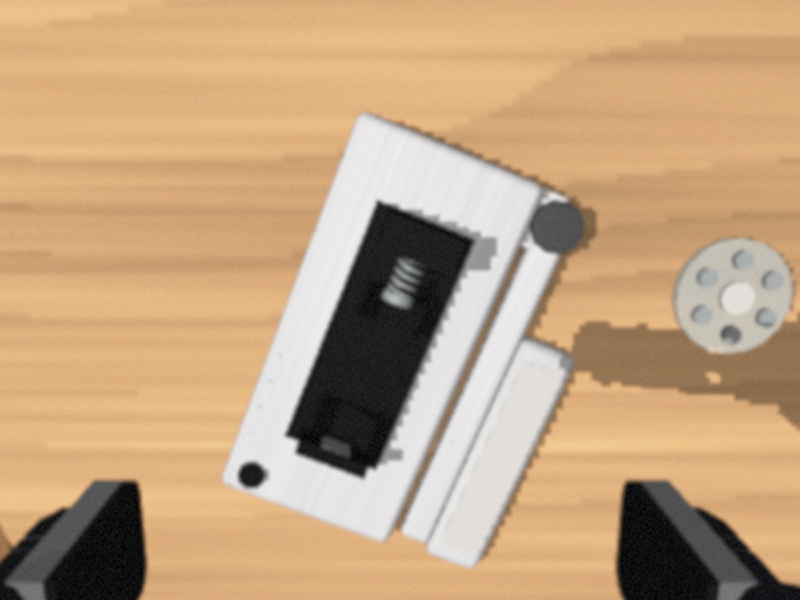

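Spring is at the upper end (crop (410,262)–(397,302)) and the fixed contact at the lower end (335,447), so bay +x points to about yaw 158°. I'll take a second view for height.

{"name": "step_arm", "arguments": {"series": [[[0,0,0,-0.2,0.1,0,0],[0,0,0,-0.2,0.1,0,0],[0,0,0,0,0,0,0],[0,0,0,0,0,0,0]]]}}

```text
clock: 4.3
eef_pos: [499.3, 114.7, 161.6]
tool_rot: [-3.141, -0.001, -0.002]
force: [1.1, 1.0, 0.9]
width: 85.4
gripper_force: 0.0
```

```bash
python3 - <<'E'
from h import *
import pickle
p=ctrl.get_image('wrist');pickle.dump(p,open('w3.pkl','wb'))
q=pickle.load(open('w2.pkl','rb'))
def crop(p,c,hw=(50,56)):
    return None
# crops at 6x around projected bay, both views side by side
out=[]
for v in (q,p):
    u=proj(v,[[545,140,36]])[0].astype(int); x0,y0=u[0]-50,u[1]-72
    print(u,x0,y0)
    i=v['img'][y0:y0+144,x0:x0+96]; i=np.clip(255*(i/255.)**.5,0,255).astype(np.uint8)
    out.append(cv2.resize(i[:,:,::-1],(400,600),interpolation=cv2.INTER_CUBIC))
cv2.imwrite('pics/w3.png',np.hstack(out))
print(ctrl.read_state()['eef_pos'])
E
```

```text
[328 238] 278 166
[286 162] 236 90
[500.21699392 115.37170453 161.62542165]
```

View pics/w3.png

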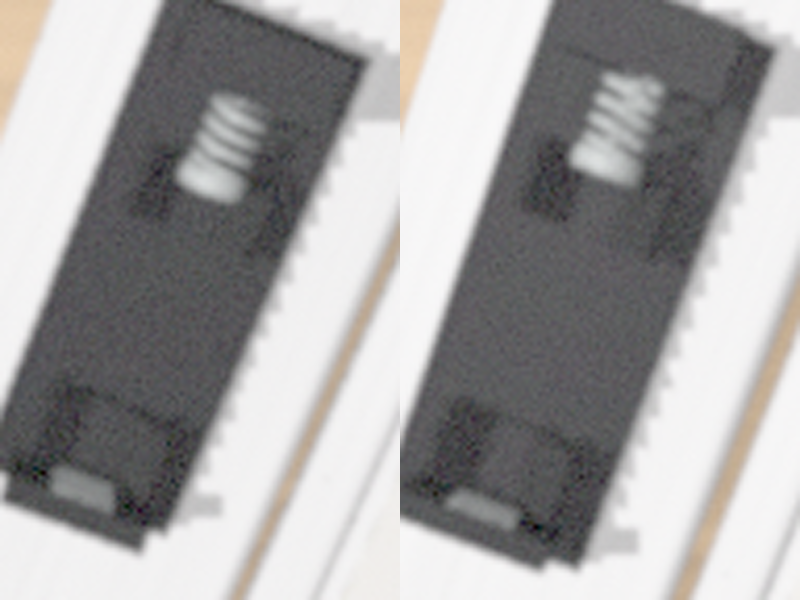

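```bash
python3 - <<'E'
from h import *
import pickle
q=pickle.load(open('w2.pkl','rb'));p=pickle.load(open('w3.pkl','rb'));k=96/400
A=lambda x,y:(278+x*k-.5+.5*k,166+y*k-.5+.5*k)
B=lambda x,y:(236+(x-400)*k-.5+.5*k,90+y*k-.5+.5*k)
F={'discface top mid':((208,194),(603,178)),'disc R':((237,203),(635,186)),'disc L':((178,182),(570,166)),'wall outer R':((142,551),(545,569)),
'carrier topR':((370,62),(774,48)),'plate TL':((57,466),(460,488)),'plate TR':((115,488),(520,508)),'plate BL':((52,492),(446,508)),'plate BR':((110,514),(512,528)),'coil rear':((240,97),(637,75))}
for n,(a,b) in F.items():
    X=tri([(q,A(*a)),(p,B(*b))]); e=[np.abs(proj(v,X)[0]-u).max().round(2) for v,u in((q,A(*a)),(p,B(*b)))]
    print(n,np.round(X,1),e)
# slab corners at z=18 from w2 crop (crop px/2 + 130,60)
for c in((362,113),(545,185),(223,482),(387,542)):
    print('slab',np.round(atz(q,(130+c[0]/2,60+c[1]/2),18),1))
w=pickle.load(open('w1.pkl','rb'))
t=ctrl.get_image('top')
for u in((317,171),(317,257),(305,215),(330,215)): print('cell',np.round(atz(w,u,17.5),1))
E
```

```text
discface top mid [567.  140.6  38.5] [np.float64(0.16), np.float64(0.17)]
disc R [565.6 135.1  39.2] [np.float64(0.36), np.float64(0.38)]
disc L [569.2 146.3  38.3] [np.float64(0.01), np.float64(0.01)]
wall outer R [497. 153.  41.] [np.float64(0.16), np.float64(0.17)]
carrier topR [589.8 110.2  25.4] [np.float64(0.1), np.float64(0.1)]
plate TL [510.2 170.1  29.5] [np.float64(0.15), np.float64(0.15)]
plate TR [507.  158.4  32.8] [np.float64(0.22), np.float64(0.23)]
plate BL [508.5 170.7  39.7] [np.float64(0.24), np.float64(0.25)]
plate BR [504.6 159.   40.5] [np.float64(0.34), np.float64(0.36)]
coil rear [584.5 134.7  34.5] [np.float64(0.31), np.float64(0.32)]
slab [638.3 153.8  18. ]
slab [611.3  81.4  18. ]
slab [483.9 215.1  18. ]
slab [455.2 143.1  18. ]
cell [ 567.5 -156.5   17.5]
cell [ 495.2 -156.5   17.5]
cell [ 531.5 -146.6   17.5]
cell [ 531.6 -167.2   17.5]
```

{"name": "step_arm", "arguments": {"series": [[[0,0,0,0.0355,0.302,0.068,0],[0,0,0,0.0355,0.302,0.068,0],[0,0,0,0.0355,0.302,0.068,0],[0,0,0,0.0355,0.302,0.068,0],[0,0,0,0.0355,0.302,0.068,0],[0,0,0,0.0355,0.302,0.068,0],[0,0,0,0,0,0,0],[0,0,0,0,0,0,0]]]}}

```text
clock: 5.2
eef_pos: [531.5, -157.7, 99.3]
tool_rot: [3.141, 0.0, -0.003]
force: [0.3, 0.3, -0.1]
width: 85.4
gripper_force: 0.0
```

```bash
python3 - <<'E'
from h import *
import pickle
p=ctrl.get_image('wrist');pickle.dump(p,open('w4.pkl','wb'))
u=proj(p,[[532,-157,17.5]])[0].astype(int);print(u);x0,y0=u[0]-80,u[1]-90
i=p['img'][y0:y0+150,x0:x0+160];print(x0,y0)
cv2.imwrite('pics/w4.png',cv2.resize(i[:,:,::-1],(640,600),interpolation=cv2.INTER_CUBIC))
s=ctrl.read_state();print(s['eef_pos'],s['tool_rot'],s['force'])
E
```

```text
[318 234]
238 144
[ 531.64265035 -155.73939305   99.56992988] [-3.14077862e+00 -9.04191664e-05 -7.09403894e-05] [ 1.07371483 -0.33158683 -0.8447401 ]
```

View pics/w4.png

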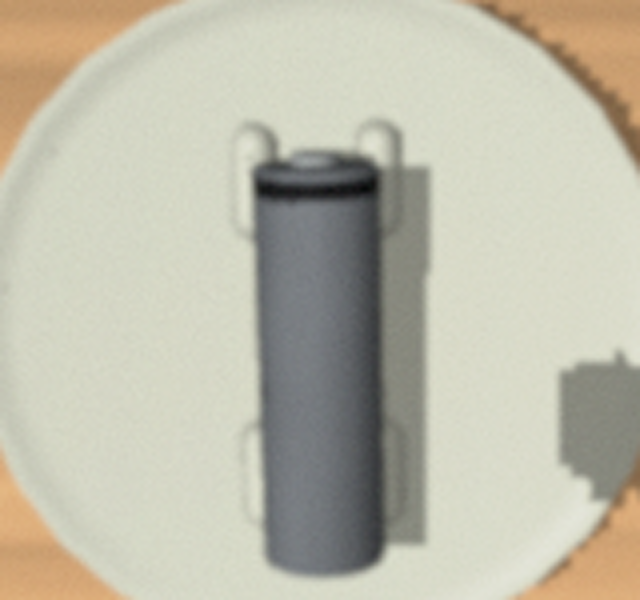

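```bash
python3 - <<'E'
from h import *
import pickle
p=pickle.load(open('w4.pkl','rb'));w=pickle.load(open('w1.pkl','rb'))
U=lambda x,y:(238+x/4-.375,144+y/4-.375)
for c in((255,175),(378,172),(266,550),(384,548),(318,157)): print(np.round(atz(p,U(*c),17.5),1))
print(tri([(p,U(318,172)),(w,(317,174))]),tri([(p,U(325,573)),(w,(317,257))]))
E
```

```text
[ 564.  -145.9   17.5]
[ 564.4 -166.1   17.5]
[ 498.7 -146.8   17.5]
[ 499.  -167.4   17.5]
[ 566.9 -156.3   17.5]
[ 566.94828367 -156.5357882    37.35564606] [ 498.52550712 -156.88423977   28.07114657]
```

{"name": "step_arm", "arguments": {"series": [[[0,0,-0.02,0.006,0,0.24,0],[0,0,0,0,0,0.24,0],[0,0,0,0,0,0.05,0.3],[0,0,0,0,0,0.05,0.55],[0,0,0,0,0,0,0.65],[0,0,0,0,0,0,0.65],[0,0,0,0,0,0,0.65]]]}}

```text
clock: 5.95
eef_pos: [533.0, -156.3, 14.2]
tool_rot: [3.141, -0.002, 0.016]
force: [0.7, -0.3, 1.0]
width: 30.2
gripper_force: 0.0
```

{"name": "step_arm", "arguments": {"series": [[[0,0,0,0,0,0.014,0.65],[0,0,0,0,0,0,0.8],[0,0,0,0,0,0,1],[0,0,0,0,0,0,1],[0,0,0,0,0,0,1],[0,0,0,0,0,0,1]]]}}

```text
clock: 6.55
eef_pos: [531.9, -156.2, 10.8]
tool_rot: [-3.142, -0.0, 0.016]
force: [0.2, -0.3, -0.1]
width: -0.1
gripper_force: 0.0
```

```bash
python3 - <<'E'
from h import *
import pickle
for i in range(3):
    p=ctrl.get_image('wrist');s=ctrl.read_state();print(s['eef_pos'],s['force'],s['width'],s['gripper_force'])
u=proj(p,[[532,-157,17.5]])[0].astype(int);x0,y0=u[0]-80,u[1]-90
print(u);save(p,'w5')
E
```

```text
[ 531.90749543 -156.1561795    10.79409282] [-0.45205786 -0.2231851   0.37948827] 0.181920510460623 0.0
[ 531.94069165 -156.16390242   10.81575815] [ 0.41420406  0.11041846 -0.29754021] 0.06826812610689673 0.0
[ 531.92059625 -156.17922187   10.81728572] [-0.28590428 -0.62420902 -0.75099776] -0.49747286155866677 0.0
[320 282]
```

View pics/w5.png

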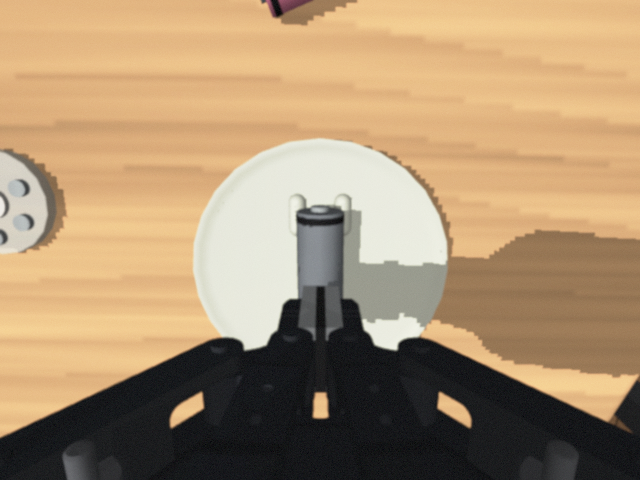

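```bash
python3 - <<'E'
from h import *
p=ctrl.get_image('wrist')
print('nub now',atz(p,(320,208),17.5),atz(p,(320,208),21))
for X in([532,-156,10.8],[543,-156,28],[543,-156,10.8],[567,-156.5,17.5],[565,-156.5,28],[498,-156.5,28]):print(X,proj(p,X))
for z in (17.5,25):print(z,atz(p,(298,222),z)-atz(p,(344,222),z))
for c in('scene','top'):
    q=ctrl.get_image(c);save(q,c+'2')
    if c=='scene':
        u=proj(q,[532,-156,30])[0].astype(int);i=q['img'][u[1]-60:u[1]+60,u[0]-80:u[0]+80];cv2.imwrite('pics/s6.png',cv2.resize(i[:,:,::-1],(800,600),interpolation=cv2.INTER_CUBIC));print(u,proj(q,[567,-156.5,17.5]),proj(q,[498,-156.5,17.5]))
E
```

```text
nub now [ 566.67028024 -156.05024826   17.5       ] [ 567.30247362 -156.04604479   21.        ]
[532, -156, 10.8] [[318.80481182 277.42522795]]
[543, -156, 28] [[318.99747278 267.17151452]]
[543, -156, 10.8] [[319.14438326 255.31940999]]
[567, -156.5, 17.5] [[321.04159989 207.27031415]]
[565, -156.5, 28] [[320.98954895 216.5593955 ]]
[498, -156.5, 28] [[318.65552186 360.60117236]]
17.5 [-0.316724  20.2770627  0.       ]
25 [-0.30279219 19.38513149  0.        ]
[228 236] [[225.25985686 256.39040797]] [[231.98807535 226.19970308]]
```

View pics/s6.png

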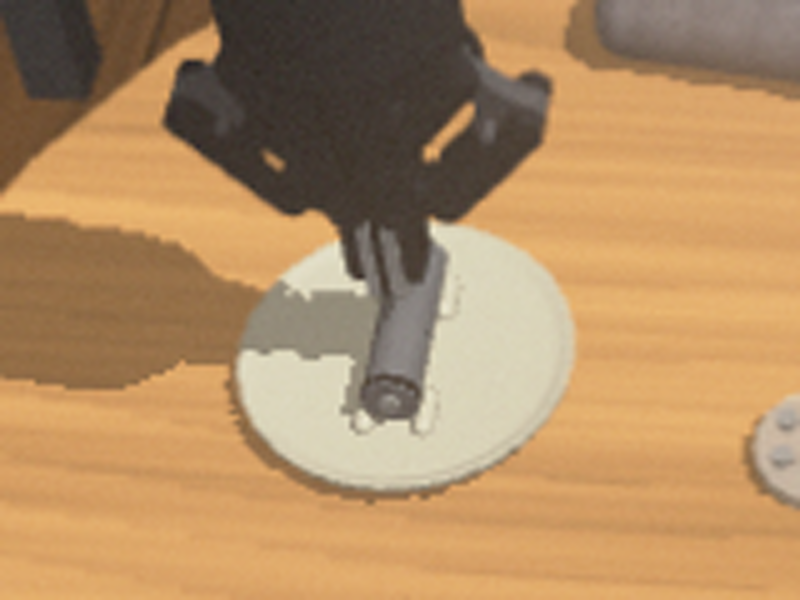

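```bash
python3 - <<'E'
from h import *
p=ctrl.get_image('wrist');q=ctrl.get_image('scene')
for a,b in(((320,287),(226,235)),((303,287),(223.5,236)),((342,287),(229.5,236))): 
    X=tri([(p,a),(q,b)]);print(X,proj(p,X),a,proj(q,X),b)
s=ctrl.read_state();print(s['qpos'],s['width'],s['force'],s['tau'])
E
```

```text
[ 540.07819876 -156.48572588   43.40856628] [[319.98502883 287.01068732]] (320, 287) [[225.9964234  235.00214462]] (226, 235)
[ 548.04252775 -153.90692172   55.15194702] [[313.0505779  278.25170484]] (303, 287) [[225.73425687 234.32318361]] (223.5, 236)
[ 528.94295299 -160.90582994   22.89612214] [[329.53402324 293.396489  ]] (342, 287) [[226.20530524 237.34611257]] (229.5, 236)
[ 0.185825    0.76901801  0.0761012   1.92763984 -0.12198981  0.44928409
 -1.20446196] 0.21344490684285297 [ 0.79218716  0.18650056 -0.65604205] [ 1.01717331e-03 -5.35881293e+01  1.97490044e+00 -9.94947821e+00
  5.69472264e-03  1.14355429e-03  2.01038188e-05]
```

```bash
python3 - <<'E'
from h import *
import pickle
w=pickle.load(open('w1.pkl','rb'));T=np.array([529.8,-158.8,161.2])
print(w['fx'])
for z in(0,-13,-25,-35,-45):
  for x in (0,11): print(z,x,np.round(proj(w,[T+[x,42.5,-z],T+[x,-42.5,-z]])).tolist())
E
```

```text
395.3634544728797
0 0 [[230.0, 277.0], [408.0, 278.0]]
0 11 [[229.0, 255.0], [410.0, 256.0]]
-13 0 [[224.0, 287.0], [415.0, 288.0]]
-13 11 [[222.0, 264.0], [416.0, 264.0]]
-25 0 [[217.0, 298.0], [421.0, 299.0]]
-25 11 [[215.0, 273.0], [423.0, 274.0]]
-35 0 [[210.0, 308.0], [428.0, 309.0]]
-35 11 [[208.0, 282.0], [430.0, 283.0]]
-45 0 [[203.0, 320.0], [435.0, 321.0]]
-45 11 [[201.0, 292.0], [437.0, 293.0]]
```

Triangulation shows the real fingertips about 33 mm behind the reported TCP, so they shut above the cell. I'll reopen to straddle the cell, descend with care, and feel for the dish floor.

{"name": "step_arm", "arguments": {"series": [[[0,0,0,0,0,0,0.55],[0,0,0,0,0,0,0.55],[0,0,0,0,0,0,0.55],[0,0,0,0,0,0.04,0.55],[0,0,0,0,0,0.04,0.55],[0,0,0,0,0,0.04,0.55],[0,0,0,0,0,0,0.55],[0,0,0,0,0,0,0.55]]]}}

```text
clock: 7.75
eef_pos: [531.7, -156.1, -7.6]
tool_rot: [-3.141, 0.001, 0.016]
force: [-0.2, 0.5, -0.2]
width: 38.2
gripper_force: 0.0
```

```bash
python3 - <<'E'
from h import *
p=ctrl.get_image('wrist');s=ctrl.read_state();print(s['eef_pos'],s['force'],s['width'])
i=p['img'][180:420,160:480];cv2.imwrite('pics/w7.png',cv2.resize(i[:,:,::-1],(800,600),interpolation=cv2.INTER_CUBIC))
T=s['eef_pos'];h=s['width']/2
for z in(-20,-30,-35,-40): print(z,np.round(proj(p,[T+[11,h,-z],T+[11,-h,-z]])).tolist())
E
```

```text
[ 531.84663589 -156.18194932   -7.346111  ] [0.26497674 0.67551984 0.04440175] 38.343744769275176
-20 [[274.0, 269.0], [365.0, 270.0]]
-30 [[271.0, 277.0], [368.0, 278.0]]
-35 [[269.0, 281.0], [369.0, 283.0]]
-40 [[268.0, 286.0], [371.0, 288.0]]
```

View pics/w7.png

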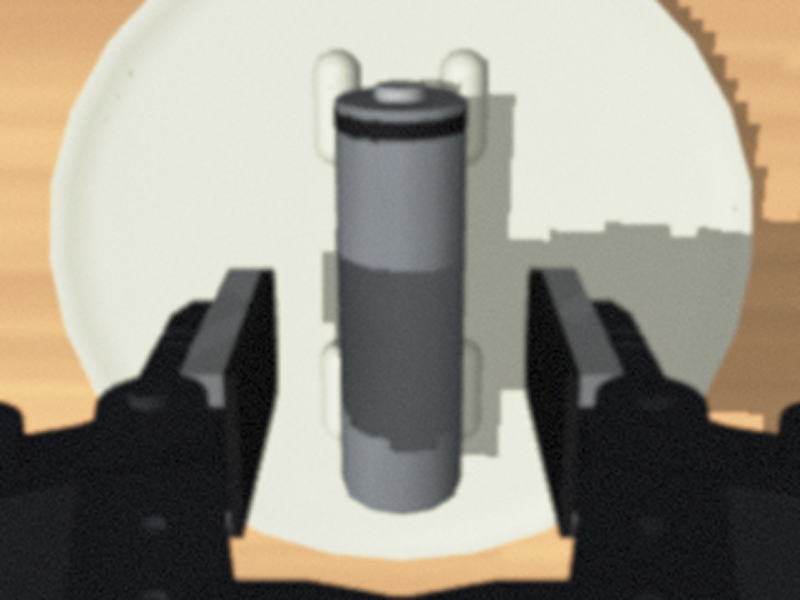

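Pads straddle the cell symmetrically, with tips at crop (274,268) and (530,268), about 40 mm behind the TCP. Cell still in place.

{"name": "step_arm", "arguments": {"series": [[[0,0,0,0,0,0.03,0.55],[0,0,0,0,0,0.03,0.55],[0,0,0,0,0,0.03,0.55],[0,0,0,0,0,0.02,0.55],[0,0,0,0,0,0,0.65],[0,0,0,0,0,0,0.65]]]}}

```text
clock: 8.4
eef_pos: [531.9, -156.2, -23.8]
tool_rot: [-3.142, 0.0, 0.016]
force: [-0.3, -0.6, 0.2]
width: 29.8
gripper_force: 0.0
```

{"name": "step_arm", "arguments": {"series": [[[0,0,0,0,0,0,0.75],[0,0,0,0,0,0,0.9],[0,0,0,0,0,0,1],[0,0,0,0,0,0,1],[0,0,0,0,0,0,1]]]}}

```text
clock: 8.9
eef_pos: [532.1, -156.2, -23.3]
tool_rot: [3.141, -0.0, 0.016]
force: [-0.3, -0.3, 6.0]
width: 18.6
gripper_force: 58.7
```

Width 18.6 (<21) and an upward force mean the tips pinch above the axis. I'll reopen a little and feel further down.

{"name": "step_arm", "arguments": {"series": [[[0,0,0,0,0,0,0.65],[0,0,0,0,0,0,0.65],[0,0,0,0,0,0.013,0.65],[0,0,0,0,0,0.013,0.65],[0,0,0,0,0,0,0.65]]]}}

```text
clock: 9.4
eef_pos: [531.9, -156.2, -27.2]
tool_rot: [-3.141, -0.0, 0.016]
force: [-1.3, 0.2, 6.0]
width: 30.0
gripper_force: 3.0
```

{"name": "step_arm", "arguments": {"series": [[[0,0,0,0,0,0.007,0.65],[0,0,0,0,0,0.007,0.65],[0,0,0,0,0,0,0.65]]]}}

```text
clock: 9.7
eef_pos: [531.9, -156.1, -27.4]
tool_rot: [-3.141, -0.001, 0.016]
force: [-4.5, 2.5, 24.7]
width: 30.0
gripper_force: 12.3
```

{"name": "step_arm", "arguments": {"series": [[[0,0,0,0,0,0.007,0.65],[0,0,0,0,0,0.007,0.65],[0,0,0,0,0,0,0.65]]]}}

```text
clock: 10.0
eef_pos: [532.0, -156.2, -27.5]
tool_rot: [-3.141, -0.001, 0.015]
force: [-8.2, 2.7, 44.3]
width: 30.3
gripper_force: 21.7
```

The floor is felt at reported z ≈ -27 (tip at 7 mm, offset 34). So the earlier pinch was full depth. I'll back off and grasp 2 mm higher.

{"name": "step_arm", "arguments": {"series": [[[0,0,0,0,0,-0.033,0.65],[0,0,0,0,0,-0.033,0.65],[0,0,0,0,0,0,0.65],[0,0,0,0,0,0,0.65]]]}}

```text
clock: 10.4
eef_pos: [531.8, -156.1, -22.3]
tool_rot: [-3.141, 0.0, 0.016]
force: [-0.0, 0.4, -0.2]
width: 29.5
gripper_force: 0.0
```

{"name": "step_arm", "arguments": {"series": [[[0,0,0,0,0,0,0.8],[0,0,0,0,0,0,1],[0,0,0,0,0,0,1],[0,0,0,0,0,0,1],[0,0,0,0,0,0,1]]]}}

```text
clock: 10.9
eef_pos: [531.7, -156.1, -22.2]
tool_rot: [-3.142, 0.0, 0.016]
force: [1.0, 0.1, -0.0]
width: 18.4
gripper_force: 58.6
```

{"name": "step_arm", "arguments": {"series": [[[0,0,0,0,0,-0.05,1],[0,0,0,0,0,-0.25,1],[0,0,0,0,0,-0.3,1],[0,0,0,0,0,0,1],[0,0,0,0,0,0,1]]]}}

```text
clock: 11.4
eef_pos: [532.9, -156.5, 69.6]
tool_rot: [3.141, -0.003, 0.016]
force: [-0.3, 0.1, -1.3]
width: 18.4
gripper_force: 58.8
```

```bash
python3 - <<'E'
from h import *
p=ctrl.get_image('wrist');s=ctrl.read_state();print(s['eef_pos'],s['force'],s['width'],s['torque'])
q=ctrl.get_image('scene')
i=p['img'][140:380,160:480]
j=q['img'];u=proj(q,[532,-156,100])[0].astype(int);print(u)
j=j[u[1]-60:u[1]+60,u[0]-60:u[0]+60]
cv2.imwrite('pics/w8.png',np.hstack([cv2.resize(i[:,:,::-1],(400,300),interpolation=cv2.INTER_CUBIC),cv2.resize(j[:,:,::-1],(300,300),interpolation=cv2.INTER_CUBIC)]))
g=p['img'].astype(int)
# grey-cell mask extents above fingers
T=s['eef_pos']
for x in(35,33): print(x,np.round(proj(p,[T+[x+.8,-.4,39.7],T+[x+.8,10.1,39.7],T+[x+.8,-10.9,39.7]]),1).tolist())
np.save('w8.npy',p['img'])
for r in range(160,300,8): print(r,[int(v) for v in p['img'][r,280:360:6].mean(1)])
E
```

```text
[ 531.77296286 -156.0992625    68.37115776] [-0.41303481  0.45612023 -0.4067895 ] 18.39015742509968 [0.01637893 0.04415584 0.01113917]
[222 209]
35 [[320.3, 223.7], [291.1, 223.3], [349.6, 224.1]]
33 [[320.3, 229.1], [291.2, 228.7], [349.4, 229.6]]
160 [228, 232, 232, 232, 233, 234, 233, 233, 234, 232, 234, 233, 234, 233]
168 [231, 231, 233, 233, 234, 234, 234, 232, 234, 233, 235, 234, 233, 234]
176 [231, 231, 232, 232, 233, 233, 233, 234, 235, 233, 233, 233, 233, 235]
184 [232, 233, 232, 217, 181, 232, 233, 233, 233, 221, 173, 234, 234, 234]
192 [233, 232, 232, 236, 213, 227, 233, 234, 232, 240, 194, 233, 234, 234]
200 [232, 233, 234, 235, 212, 228, 234, 234, 232, 239, 192, 234, 235, 234]
208 [231, 234, 231, 234, 215, 229, 233, 233, 231, 238, 191, 233, 235, 235]
216 [232, 232, 234, 233, 232, 234, 232, 234, 234, 235, 234, 235, 234, 234]
224 [233, 234, 230, 121, 68, 153, 179, 160, 117, 64, 99, 204, 235, 234]
232 [232, 233, 94, 120, 96, 82, 76, 75, 80, 84, 96, 80, 234, 234]
240 [233, 233, 68, 25, 34, 34, 35, 34, 29, 24, 21, 10, 234, 235]
248 [232, 234, 131, 133, 142, 143, 142, 139, 128, 124, 105, 76, 235, 236]
256 [232, 233, 130, 131, 144, 147, 147, 144, 133, 122, 103, 76, 235, 235]
264 [232, 232, 143, 129, 143, 146, 147, 140, 132, 123, 100, 75, 235, 235]
272 [233, 232, 150, 130, 144, 145, 142, 144, 131, 119, 99, 71, 236, 235]
280 [232, 233, 152, 130, 146, 146, 144, 142, 133, 122, 102, 73, 236, 234]
288 [96, 91, 75, 133, 144, 148, 148, 140, 133, 121, 101, 73, 95, 95]
296 [95, 95, 18, 129, 145, 146, 144, 142, 133, 119, 97, 54, 84, 87]
```

Cell held, centred and level, with nub at row about 223 as predicted. Carry it to the lamp and turn it.

{"name": "step_arm", "arguments": {"series": [[[0,0,0,0.012,-0.292,0,1],[0,0,0,0.012,-0.292,0,1],[0,0,0,0.012,-0.292,0,1],[0,0,0,0.012,-0.292,0,1],[0,0,0,0.012,-0.292,0,1],[0,0,0,0.012,-0.292,0,1],[0,0,0,0.012,-0.292,0,1]]]}}

```text
clock: 12.2
eef_pos: [538.3, 152.0, 66.6]
tool_rot: [3.141, 0.003, 0.016]
force: [1.1, -0.5, -0.7]
width: 18.3
gripper_force: 58.9
```

{"name": "step_arm", "arguments": {"series": [[[0,0,-0.184,0,0,0,1],[0,0,-0.184,0,0,0,1],[0,0,-0.184,0,0,0,1],[0,0,-0.184,0,0,0,1],[0,0,-0.184,0,0,0,1],[0,0,-0.184,0,0,0,1],[0,0,-0.184,0,0,0,1],[0,0,-0.184,0,0,0,1],[0,0,-0.184,0,0,0,1],[0,0,-0.184,0,0,0,1],[0,0,-0.184,0,0,0,1],[0,0,-0.184,0,0,0,1]]]}}

```text
clock: 13.4
eef_pos: [538.5, 150.2, 66.5]
tool_rot: [-3.139, -0.0, 1.756]
force: [0.0, 0.3, -0.1]
width: 18.6
gripper_force: 58.8
```

{"name": "step_arm", "arguments": {"series": [[[0,0,-0.184,0,0,0,1],[0,0,-0.184,0,0,0,1],[0,0,-0.184,0,0,0,1],[0,0,-0.184,0,0,0,1],[0,0,-0.184,0,0,0,1],[0,0,-0.184,0,0,0,1],[0,0,-0.184,0,0,0,1],[0,0,0,0,0,0,1],[0,0,0,0,0,0,1]]]}}

```text
clock: 14.3
eef_pos: [538.9, 150.3, 67.0]
tool_rot: [-3.141, -0.002, 2.758]
force: [0.1, 0.2, -0.8]
width: 18.6
gripper_force: 58.8
```

```bash
python3 - <<'E'
from h import *
import pickle
p=ctrl.get_image('wrist');s=ctrl.read_state();print(s['clock'],s['eef_pos'],s['tool_rot'],s['qpos'],s['force'],s['width'])
pickle.dump(p,open('w9.pkl','wb'))
F=[]
for i in range(5): ctrl.get_image('wrist');F.append(ctrl.read_state()['force'])
print(np.mean(F,0),np.std(F,0))
c=np.array([539.5,151.5]);u=np.array([-.930,.368]);v=np.array([-.368,-.930])
for n,X in dict(wallL=[*(c+35*u+15*v),41],wallR=[*(c+35*u-15*v),41],oL=[*(c+41*u+15*v),41],oR=[*(c+41*u-15*v),41],disc=[*(c-30.5*u),42],lampc=[*(c+76.7*u+40*v),18],lampd=[*(c+76.7*u-40*v),18]).items(): print(n,np.round(proj(p,X)))
E
```

```text
14.35 [539.10704174 150.35216328  67.33801918] [-3.14087480e+00 -1.42632703e-03  2.75839884e+00] [ 0.054974    0.74768167 -0.59676045  1.87432341  0.62139261  0.7148941
  0.28408455] [-1.04754925 -0.05020066 -1.19737419] 17.999267949099227
[ 0.17856355 -0.13931976 -0.71339532] [0.36195851 0.64868179 0.25556878]
wallL [[294. 196.]]
wallR [[352. 195.]]
oL [[294. 184.]]
oR [[352. 184.]]
disc [[324. 313.]]
lampc [[249. 114.]]
lampd [[396. 113.]]
```

```bash
python3 - <<'E'
from h import *
import pickle
p=pickle.load(open('w9.pkl','rb'));g=cv2.cvtColor(p['img'],cv2.COLOR_RGB2GRAY).astype(np.float32)
L=np.array([547.2,148.4]);a=np.deg2rad(158.4);u=np.array([np.cos(a),np.sin(a)]);v=np.array([-u[1],u[0]])
def line(o,d,s0,s1,z,st=.5):
    ss=np.arange(s0,s1,st);X=[[*(o+d*s),z] for s in ss];uv=proj(p,X).astype(np.float32)
    I=cv2.remap(g,uv[:,0].reshape(-1,1),uv[:,1].reshape(-1,1),cv2.INTER_LINEAR)[:,0];return ss,cv2.GaussianBlur(I,(1,5),0)[:,0]
def edges(n,*k):
    s,I=line(*k);d=np.gradient(I);j=[i for i in range(1,len(d)-1) if abs(d[i])>5 and abs(d[i])>=abs(d[i-1]) and abs(d[i])>abs(d[i+1])]
    print(n,[(float(s[i]),int(d[i])) for i in j])
for w in(-25,25): edges('slab end v=%d'%w,L+v*w,u,60,105,18)
for k in(60,70): edges('slab sides u=%d'%k,L+u*k,v,-60,60,18)
for w in(-12,-6,0,6,12): edges('wall v=%d'%w,L+v*w,u,32,64,41)
edges('wall sides',L+u*46,v,-30,30,41)
for h,w in((18,0),): pass
E
```

```text
slab end v=-25 [(70.5, -41), (80.0, 32), (84.5, -10)]
slab end v=25 [(84.5, -10)]
slab sides u=60 [(-39.5, 9), (38.0, -19), (42.5, 27), (54.5, -14), (56.5, 15)]
slab sides u=70 [(-39.5, 8), (-32.0, -34), (-25.5, 36), (-22.5, 8), (37.5, -19), (42.5, 25), (54.5, -15), (56.5, 16)]
wall v=-12 [(53.0, 51)]
wall v=-6 [(42.5, 6), (53.5, 49)]
wall v=0 [(53.5, 50)]
wall v=6 [(53.0, 49)]
wall v=12 [(53.0, 49)]
wall sides [(-19.0, -51), (18.5, 35), (26.5, 19)]
```

{"name": "step_arm", "arguments": {"series": [[[0,0.167,-0.005,0,0,0,1],[0,0.167,0,0,0,0,1],[0,0,0,0,0,0,1],[0,0,0,0,0,0,1]]]}}

```text
clock: 15.0
eef_pos: [539.9, 150.0, 67.1]
tool_rot: [-3.141, -0.263, 2.763]
force: [0.1, 0.9, -0.7]
width: 18.2
gripper_force: 59.0
```

```bash
cat >> h.py <<'E'
L=np.array([547.2,148.4]);_a=np.deg2rad(158.4);u3=np.array([np.cos(_a),np.sin(_a),0]);v3=np.array([-u3[1],u3[0],0]);O=np.array([*L,0])
OFF=np.array([.7,0,-39.7])
def where(n=4,say=True):
    P=[];E=[];F=[]
    for i in range(n):
        ctrl.get_image('wrist');s=ctrl.read_state();P.append(s['eef_pos']);E.append(Ro.from_euler('xyz',s['tool_rot']).as_rotvec());F.append(s['force'])
    P=np.mean(P,0);F=np.mean(F,0);R=Ro.from_euler('xyz',s['tool_rot']).as_matrix()
    fl=P+R@(OFF-[35,0,0]);nb=P+R@(OFF+[35,0,0]);f=lambda X:np.round([(X-O)@u3,(X-O)@v3,X[2]],2)
    print('t',s['clock'],'flat',f(fl),'nub',f(nb),'pitch',np.rad2deg(np.arcsin(R[2,0])).round(2),'F uvz',np.round([F@u3,F@v3,F[2]],2),'w',round(s['width'],1))
    return P,R,fl
def togo(goal,n=4):
    "shift of flat end to goal (s,v,z)"
    P,R,fl=where(n);d=R.T@(O+u3*goal[0]+v3*goal[1]+[0,0,goal[2]]-fl);print('shift mm',d.round(2),'frac',(d/150).round(4))
E
python3 -c "
from h import *
togo([-16,0,38.5])"
```

```text
t 15.2 flat [-34.45   0.23  97.95] nub [ 33.17   0.46 116.04] pitch 14.97 F uvz [-0.02 -0.04 -0.54] w 18.6
shift mm [ 2.46  0.28 62.2 ] frac [0.0164 0.0018 0.4147]
```

{"name": "step_arm", "arguments": {"series": [[[0,0,0,0.016,0.002,0.17,1],[0,0,0,0,0,0.17,1],[0,0,0,0,0,0.03,1],[0,0,0,0,0,0.02,1],[0,0,0,0,0,0,1],[0,0,0,0,0,0,1]]]}}

```text
clock: 15.8
eef_pos: [524.6, 157.6, 13.3]
tool_rot: [3.14, -0.26, 2.766]
force: [-0.4, 0.0, -0.8]
width: 18.6
gripper_force: 59.0
```

```bash
python3 -c "
from h import *
togo([-16,0,38.5])"
```

```text
t 16.0 flat [-1.883e+01  4.000e-02  4.252e+01] nub [48.8   0.08 60.61] pitch 14.97 F uvz [-0.    0.32 -0.92] w 18.9
shift mm [1.69 0.04 4.62] frac [0.0113 0.0003 0.0308]
```

{"name": "step_arm", "arguments": {"series": [[[0,0,0,0.011,0,0.01,1],[0,0,0,0,0,0.01,1],[0,0,0,0,0,0.01,1],[0,0,0,0,0,0,1],[0,0,0,0,0,0,1]]]}}

```text
clock: 16.5
eef_pos: [520.9, 158.3, 8.2]
tool_rot: [3.141, -0.262, 2.765]
force: [0.3, 0.8, -0.6]
width: 18.4
gripper_force: 59.0
```

```bash
python3 -c "
from h import *
togo([-22,0,38.5])"
```

```text
t 16.7 flat [-15.39   0.37  37.76] nub [52.22  0.43 55.91] pitch 15.03 F uvz [ 0.08  0.08 -0.74] w 18.3
shift mm [-6.2   0.37 -2.43] frac [-0.0413  0.0024 -0.0162]
```

{"name": "step_arm", "arguments": {"series": [[[0,0,0,-0.013,0,-0.005,1],[0,0,0,-0.013,0,-0.004,1],[0,0,0,-0.013,0,-0.004,1],[0,0,0,0,0,0,1],[0,0,0,0,0,0,1]]]}}

```text
clock: 17.2
eef_pos: [526.6, 156.1, 8.7]
tool_rot: [3.141, -0.263, 2.766]
force: [-1.5, 0.5, -0.6]
width: 18.9
gripper_force: 59.0
```

```bash
python3 -c "
from h import *
togo([-24,0,38.5])"
```

```text
t 17.4 flat [-21.42   0.4   38.13] nub [46.19  0.47 56.29] pitch 15.04 F uvz [ 0.39 -0.36 -0.53] w 18.9
shift mm [-2.4   0.4  -1.03] frac [-0.016   0.0026 -0.0068]
```

{"name": "step_arm", "arguments": {"series": [[[0,0,0,-0.01,0,-0.003,1],[0,0,0,-0.01,0,-0.003,1],[0,0,0,0,0,0,1],[0,0,0,0,0,0,1]]]}}

```text
clock: 17.8
eef_pos: [529.0, 155.1, 8.7]
tool_rot: [3.142, -0.263, 2.766]
force: [-2.6, 0.7, -0.8]
width: 18.5
gripper_force: 58.9
```

```bash
python3 -c "
from h import *
togo([-26,0,38.5],6)"
```

```text
t 18.1 flat [-24.23   0.41  38.19] nub [43.36  0.49 56.37] pitch 15.05 F uvz [ 3.61 -0.08 -0.97] w 18.5
shift mm [-1.63  0.41 -0.76] frac [-0.0108  0.0027 -0.0051]
```

{"name": "step_arm", "arguments": {"series": [[[0,0,0,-0.008,0.0025,-0.002,1],[0,0,0,-0.008,0,-0.002,1],[0,0,0,-0.008,0,-0.002,1],[0,0,0,0,0,0,1],[0,0,0,0,0,0,1]]]}}

```text
clock: 18.6
eef_pos: [532.0, 154.0, 8.7]
tool_rot: [-3.141, -0.264, 2.766]
force: [-5.5, 1.6, 0.5]
width: 18.2
gripper_force: 58.9
```

```bash
python3 -c "
from h import *
togo([-28,0,37.5],6)"
```

```text
t 18.9 flat [-27.26   0.34  38.05] nub [40.31  0.41 56.34] pitch 15.15 F uvz [ 5.79  0.65 -0.17] w 18.6
shift mm [-0.86  0.34  0.34] frac [-0.0057  0.0023  0.0023]
```

{"name": "step_arm", "arguments": {"series": [[[0,-0.067,0,-0.022,0.002,0.011,1],[0,-0.067,0,-0.014,0,0.012,1],[0,0,0,0,0,0,1],[0,0,0,0,0,0,1]]]}}

```text
clock: 19.3
eef_pos: [536.1, 153.4, 4.4]
tool_rot: [-3.141, -0.158, 2.767]
force: [-5.7, 2.2, 0.7]
width: 18.9
gripper_force: 59.0
```

```bash
python3 -c "
from h import *
togo([-28.5,0,37],6)"
```

```text
t 19.6 flat [-28.15  -0.64  38.12] nub [40.97 -0.52 49.2 ] pitch 9.1 F uvz [ 5.98 -0.23  1.6 ] w 18.5
shift mm [-0.52 -0.64  1.05] frac [-0.0035 -0.0043  0.007 ]
```

{"name": "step_arm", "arguments": {"series": [[[0,-0.067,0,-0.017,0,0.014,1],[0,-0.067,0,-0.016,0,0.014,1],[0,0,0,0,0,0,1],[0,0,0,0,0,0,1]]]}}

```text
clock: 20.0
eef_pos: [540.2, 152.3, -0.4]
tool_rot: [3.141, -0.053, 2.768]
force: [-6.0, 3.1, 0.9]
width: 18.4
gripper_force: 59.2
```

```bash
python3 -c "
from h import *
togo([-28.5,0,36.5],6)"
```

```text
t 20.3 flat [-28.7   -1.07  37.35] nub [41.2  -0.93 41.08] pitch 3.06 F uvz [ 6.69 -0.15  1.45] w 18.2
shift mm [ 0.16 -1.07  0.85] frac [ 0.0011 -0.0071  0.0057]
```

{"name": "step_arm", "arguments": {"series": [[[0,-0.034,0,-0.007,-0.003,0.008,1],[0,-0.034,0,-0.007,-0.003,0.009,1],[0,0,0,0,0,0,1],[0,0,0,0,0,0,1]]]}}

```text
clock: 20.7
eef_pos: [542.3, 151.4, -2.9]
tool_rot: [3.139, 0.001, 2.768]
force: [-6.5, 2.8, 1.8]
width: 18.8
gripper_force: 59.3
```

```bash
python3 -c "
from h import *
togo([-28.5,0,36],6)"
```

```text
t 21.0 flat [-28.79  -0.98  36.81] nub [41.2  -0.81 36.76] pitch -0.04 F uvz [ 6.89 -0.74  2.27] w 18.6
shift mm [ 0.3  -0.98  0.81] frac [ 0.002  -0.0065  0.0054]
```

{"name": "step_arm", "arguments": {"series": [[[0,0,0,0,-0.004,0.005,1],[0,0,0,0,0,0,1],[0,0,0,0,0,0,1]]]}}

```text
clock: 21.3
eef_pos: [542.6, 151.2, -3.4]
tool_rot: [3.138, 0.001, 2.767]
force: [-5.7, 4.1, 3.2]
width: 19.1
gripper_force: 59.4
```

```bash
python3 -c "
from h import *
togo([-28.5,0,36],6)"
```

```text
t 21.6 flat [-28.92  -0.87  36.29] nub [41.08 -0.7  36.22] pitch -0.06 F uvz [ 6.68 -1.15  3.45] w 18.3
shift mm [ 0.42 -0.87  0.29] frac [ 0.0028 -0.0058  0.0019]
```

{"name": "step_arm", "arguments": {"series": [[[0,0,0,0.006,0.005,0.002,1],[0,0,0,0,0,0,1],[0,0,0,0,0,0,1]]]}}

```text
clock: 21.9
eef_pos: [542.4, 151.4, -3.7]
tool_rot: [3.139, 0.002, 2.766]
force: [-4.8, 2.5, 3.3]
width: 19.0
gripper_force: 59.5
```

```bash
python3 -c "
from h import *
togo([-28.5,0,36],6)"
```

```text
t 22.2 flat [-28.68  -0.99  36.13] nub [41.32 -0.87 36.  ] pitch -0.11 F uvz [ 5.35 -0.31  4.22] w 18.6
shift mm [ 0.18 -0.99  0.13] frac [ 0.0012 -0.0066  0.0009]
```

{"name": "step_arm", "arguments": {"series": [[[0,0,0,0,0,0,0.7],[0,0,0,0,0,0,0.6],[0,0,0,0,0,0,0.5],[0,0,0,0,0,0,0.5],[0,0,0,0,0,0,0.5]]]}}

```text
clock: 22.7
eef_pos: [542.7, 149.7, -4.4]
tool_rot: [3.141, 0.002, 2.765]
force: [0.6, -0.4, -0.0]
width: 42.9
gripper_force: 0.0
```

{"name": "step_arm", "arguments": {"series": [[[0,0,0,0,0,-0.03,0.5],[0,0,0,0,0,-0.1,0.5],[0,0,0,0,0,-0.25,0.3],[0,0,0,0,0,-0.25,0.3],[0,0,0,0,0,0,0.3],[0,0,0,0,0,0,0.3]]]}}

```text
clock: 23.3
eef_pos: [542.9, 149.9, 91.8]
tool_rot: [3.14, 0.004, 2.765]
force: [-0.1, 0.1, -0.0]
width: 59.7
gripper_force: 0.0
```

```bash
python3 - <<'E'
from h import *
import pickle
s=ctrl.read_state();print(s['clock'],s['eef_pos'],s['force'],s['width'])
p=ctrl.get_image('wrist');q=ctrl.get_image('scene');pickle.dump((p,q),open('w10.pkl','wb'))
u=proj(p,O+u3*8.3+[0,0,36])[0].astype(int);w=proj(q,O+u3*8.3+[0,0,36])[0].astype(int)
x0,y0=u[0]-80,u[1]-90
i=p['img'][y0:y0+180,x0:x0+160];j=q['img'][w[1]-45:w[1]+45,w[0]-30:w[0]+30]
gm=lambda a:np.clip(255*(a/255.)**.6,0,255).astype(np.uint8)[:,:,::-1]
cv2.imwrite('pics/w10.png',np.hstack([cv2.resize(gm(i),(400,450),interpolation=cv2.INTER_CUBIC),cv2.resize(gm(j),(300,450),interpolation=cv2.INTER_CUBIC)]))
print(x0,y0)
for n,a,z in(('flat',-27.2,36),('nubtip',42.8,36),('wallin',42.8,41),('wallout',48.8,41)):print(n,np.round((proj(p,O+u3*a+[0,0,z])[0]-[x0,y0])*2.5))
E
```

```text
23.3 [542.93812821 149.92797946  91.81402666] [-0.09312322  0.14219416 -0.03492047] 59.68599780131029
240 148
flat [202. 362.]
nubtip [202.  85.]
wallin [202.  87.]
wallout [202.  61.]
```

View pics/w10.png

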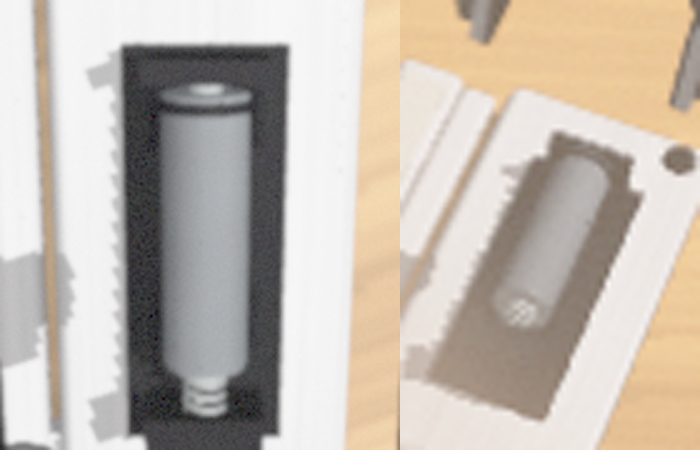

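```bash
python3 - <<'E'
from h import *
import pickle
p,q=pickle.load(open('w10.pkl','rb'))
for z in(36,38,41,46):
    a=[O+u3*40.8+v3*k+[0,0,z] for k in(-11.4,9.6)]; b=(proj(p,a)-[240,148])*2.5
    print(z,'nub rim sides',b.round(1).tolist(),'nub tip top',((proj(p,O+u3*42.8-v3+[0,0,z+4])[0]-[240,148])*2.5).round(1))
b=(proj(p,[O+u3*-27.2+v3*k+[0,0,36] for k in(-11.4,9.6)])-[240,148])*2.5;print('flat sides',b.round(1).tolist())
g=p['img'].mean(2)
for y in (112,130,240,350,365): print(y,g[148+int(y/2.5),240+58:240+108].astype(int).tolist())
E
```

```text
36 nub rim sides [[250.7, 93.1], [161.4, 93.1]] nub tip top [206.6  86.6]
38 nub rim sides [[251.1, 94.2], [161.1, 94.2]] nub tip top [206.7  87.7]
41 nub rim sides [[251.8, 95.8], [160.6, 95.9]] nub tip top [206.8  89.3]
46 nub rim sides [[253.0, 98.7], [159.8, 98.7]] nub tip top [207.   92.1]
flat sides [[247.0, 362.1], [164.1, 362.2]]
112 [16, 19, 19, 18, 15, 19, 24, 25, 26, 19, 27, 25, 17, 21, 25, 26, 21, 25, 25, 30, 28, 35, 34, 27, 31, 34, 36, 35, 38, 35, 38, 35, 28, 39, 34, 33, 35, 39, 43, 41, 44, 39, 31, 14, 23, 25, 31, 31, 26, 33]
130 [22, 21, 19, 18, 16, 25, 41, 55, 63, 72, 79, 84, 87, 93, 98, 106, 108, 110, 116, 120, 122, 127, 130, 133, 133, 135, 133, 138, 140, 141, 139, 142, 142, 143, 140, 138, 135, 132, 128, 124, 112, 86, 54, 29, 26, 24, 30, 29, 35, 33]
240 [24, 24, 12, 22, 25, 23, 33, 51, 60, 70, 76, 84, 89, 92, 100, 104, 107, 114, 117, 122, 123, 125, 126, 131, 134, 136, 138, 137, 139, 138, 138, 137, 135, 138, 138, 135, 127, 126, 120, 115, 94, 68, 44, 31, 26, 28, 29, 29, 30, 33]
350 [22, 21, 23, 17, 21, 19, 30, 44, 59, 71, 79, 84, 89, 96, 105, 107, 115, 117, 118, 118, 123, 128, 131, 131, 133, 132, 135, 134, 136, 137, 137, 136, 136, 135, 131, 127, 124, 120, 115, 102, 77, 48, 34, 27, 31, 32, 34, 33, 26, 34]
365 [28, 29, 23, 18, 17, 25, 22, 31, 48, 62, 76, 83, 91, 100, 106, 110, 115, 112, 121, 121, 121, 122, 126, 129, 134, 136, 136, 136, 135, 138, 135, 136, 135, 137, 130, 128, 125, 117, 107, 86, 52, 36, 28, 27, 30, 26, 29, 28, 29, 33]
```

The cell lies in the bay with its nub at the wall and the spring engaged (crop nub (207,88), spring (205,395)). To be sure it is fully home, I'll touch its top lightly with shut fingers.

{"name": "step_arm", "arguments": {"series": [[[0,0,0,0.037,0,0.1,1],[0,0,0,0,0,0.1,1],[0,0,0,0,0,0.1,1],[0,0,0,0,0,0.1,1],[0,0,0,0,0,0.06,1],[0,0,0,0,0,0,1],[0,0,0,0,0,0,1],[0,0,0,0,0,0,1]]]}}

```text
clock: 24.2
eef_pos: [537.6, 152.2, 21.6]
tool_rot: [3.14, 0.002, 2.765]
force: [-0.3, -0.5, -0.1]
width: 0.1
gripper_force: 0.0
```

{"name": "step_arm", "arguments": {"series": [[[0,0,0,0,0,0.007,1],[0,0,0,0,0,0.007,1],[0,0,0,0,0,0,1]]]}}

```text
clock: 24.5
eef_pos: [537.1, 151.8, 19.1]
tool_rot: [3.141, 0.002, 2.765]
force: [0.0, -0.9, -0.2]
width: 0.2
gripper_force: 0.0
```

{"name": "step_arm", "arguments": {"series": [[[0,0,0,0,0,0.006,1],[0,0,0,0,0,0.006,1],[0,0,0,0,0,0,1]]]}}

```text
clock: 24.8
eef_pos: [537.0, 151.9, 17.1]
tool_rot: [3.141, 0.002, 2.765]
force: [-0.6, -0.0, 0.0]
width: -0.3
gripper_force: 0.0
```

{"name": "step_arm", "arguments": {"series": [[[0,0,0,0,0,0.006,1],[0,0,0,0,0,0.003,1],[0,0,0,0,0,0,1]]]}}

```text
clock: 25.1
eef_pos: [537.0, 151.9, 15.7]
tool_rot: [3.141, 0.001, 2.765]
force: [0.4, 0.4, -0.1]
width: -0.2
gripper_force: 0.0
```

{"name": "step_arm", "arguments": {"series": [[[0,0,0,0,0,0.004,1],[0,0,0,0,0,0.004,1],[0,0,0,0,0,0,1]]]}}

```text
clock: 25.4
eef_pos: [537.0, 151.9, 14.5]
tool_rot: [3.141, 0.002, 2.765]
force: [0.5, 0.0, 0.1]
width: -0.1
gripper_force: 0.0
```

{"name": "step_arm", "arguments": {"series": [[[0,0,0,0,0,0.004,1],[0,0,0,0,0,0.003,1],[0,0,0,0,0,0,1]]]}}

```text
clock: 25.7
eef_pos: [537.0, 151.8, 13.5]
tool_rot: [3.141, 0.002, 2.765]
force: [0.0, -0.5, -0.0]
width: -0.2
gripper_force: 0.0
```

{"name": "step_arm", "arguments": {"series": [[[0,0,0,0,0,0.004,1],[0,0,0,0,0,0.003,1],[0,0,0,0,0,0,1]]]}}

```text
clock: 26.0
eef_pos: [537.1, 151.9, 12.7]
tool_rot: [3.141, 0.002, 2.766]
force: [-0.2, -0.9, 2.8]
width: 0.1
gripper_force: 1.0
```

{"name": "step_arm", "arguments": {"series": [[[0,0,0,0,0,0.003,1],[0,0,0,0,0,0,1],[0,0,0,0,0,0,1]]]}}

```text
clock: 26.3
eef_pos: [537.2, 152.0, 12.6]
tool_rot: [3.141, 0.002, 2.765]
force: [-2.3, 0.3, 5.6]
width: 0.0
gripper_force: 2.9
```

Contact is firm at 5.6 N with no give, so the cell is on its rests. Retreat and hand in.

{"name": "step_arm", "arguments": {"series": [[[0,0,0,0,0,-0.03,1],[0,0,0,0,0,-0.25,1],[0,0,0,0,0,-0.3,1],[0,0,0,0,0,-0.3,1],[0,0,0,0,0,0,1],[0,0,0,0,0,0,1]]]}}

```text
clock: 26.9
eef_pos: [537.5, 151.8, 145.2]
tool_rot: [3.14, 0.004, 2.765]
force: [0.1, -0.5, -0.5]
width: 0.1
gripper_force: 0.0
```

```bash
python3 - <<'E'
from h import *
p=ctrl.get_image('wrist');s=ctrl.read_state();print(s['eef_pos'],s['force'])
g=p['img'].mean(2)
# cell profile along the axis at its top: nub ... flat
for z,k in((46.5,0),):
    uv=proj(p,[O+u3*a-v3*.9+[0,0,z] for a in range(-40,56,3)]);print([int(g[int(round(y)),int(round(x))]) for x,y in uv])
print(ctrl.finish_job())
E
```

```text
[536.56851989 151.29349052 143.90741848] [ 0.39548309 -0.89373787  0.20497575]
[17, 21, 91, 127, 187, 142, 138, 142, 140, 140, 140, 141, 142, 140, 139, 142, 136, 142, 141, 142, 142, 143, 142, 139, 141, 141, 49, 126, 122, 36, 26, 120]
the job is handed in; nothing more can be done
None
```

The grey cell is loaded in the lamp's bay, spring end first, then released and handed in at about 27 s; a light 5.6 N touch on top found no give, but while finding the grasp height the fingertips pressed the dish floor with about 44 N.

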